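# Step the cell counter on to its new-tray mark

## Robot

A 6-joint arm with a two-finger parallel gripper is mounted at the origin on the work surface. World frame = base frame: x ahead of the robot, y to its left, z up, the work surface at z = 0. Lengths are in m, angles in rad, forces in N, time in s.
With the tool pointing down it reaches from about 0.3 to 0.875 m from the base axis. Payload 4.2 kg.
Tool frame: the origin (TCP) lies at the very end of the fingers, on their centre line; the grasp point (between the pads) lies 19 mm behind it (env.pinch_z is the distance from the TCP to the grasp point, in m); z points along the fingers, y is the line along which they close (so a half turn about z gives the same grasp; the last joint's range is limited). The gripper opens to 85 mm and grips with 20 to 120 N. Pads are 22 mm wide; open, the fingers measure 114 mm over their backs; the gripper's body (76 mm by 85 mm) begins 54 mm behind the grasp point. The pads swing forward as they close: fully open they stand 13 mm farther back than shut.
Start: joints at [1.115, 0.32, 1.565, -0, 1.257, -0.02], TCP at [0.243, 0.521, 0.231] pointing down, gripper open.
Joint ranges: [-3.11, 3.11], [-0.84, 2.01], [0.21, 2.61], [-1.34, 4.49], [0.05, 2.63], [-2.56, 2.56]. Speed limits (rad/s): [2.57, 2.57, 3.14, 3.14, 3.14, 3.14].

## Interface

Orientations are given as [roll, pitch, yaw] about the fixed x, y, z axes, in that order (R = Rz(yaw) Ry(pitch) Rx(roll)).
In Python, from station import env gives the robot as it stands.
- The arm moves only by the shell command python3 nudge.py 'ROWS' [FORCE]. ROWS is 1 to 8 rows, parted by a bar, with the numbers parted by commas; each row has 7 numbers: dx, dy, dz in shares of the most that a row can go, 1 being 50 mm, then a rotation vector rx, ry, rz in shares of pi/2 rad (1.0 is pi/2 rad), then the finger opening in m; each row shifts and turns the commanded pose from where the row before left it, along the tool's axes as they then stand; what a row does not reach is not made up. A row lasts 1/10 s, in which the tool goes at most 0.05 m and 0.15 rad, less where a joint would pass 70% of its speed; a pose out of reach is approached as far as the arm can. The fingers move at their own pace and stop on an object; FORCE is the grip in N (left out, the last holds). Time passes only in rows, so rows that do not move let the fingers close. It prints the time, the measured TCP pose, the force, the opening and the grip force at its end. Input that does not fit is refused with a message, and nothing moves.
- env.get_state(): the state, without advancing time (a new reading comes with each control period).
- env.camera(name): name is "scene" or "side" or "wrist"; returns the picture (384x512x3 uint8, red, green, blue); there is no depth.
- env.camera_params(name): a dict with "fx", "fy", "cx", "cy" (pixels), "T" (4x4, takes a point from camera to world coordinates). Camera axes: x right, y down, z forward; pixel columns grow to the right and rows downward; lengths in m; the calibration is good to about 2 mm. A picture is of the moment at which its call begins: read the wrist's pose just before it. camera_params takes no time and is no camera call; for the wrist camera it gives the pose at the moment of the call.
- env.close_job(): hands the job in; it is judged then, once.
The state is a dict: "time": time; "joints": joint angles; "dq": joint speeds; "effort": joint torques, N m; "tcp_pos": TCP position; "eef_rot": TCP orientation; "wrist_force": force on the tool from outside, world axes, zero at the start; "ft_torque": the same for the moment, N m; "grip_width": finger opening in m; "grip_force": force on a finger pad.
Only numpy, scipy, OpenCV 4.12 (cv2) and the standard library are available. Lean on these libraries where they do the work, as an engineer would, in place of code of your own. Each camera call takes 0.05 s, during which the arm holds its last target. There are 200 camera calls.

## Task

A tray of battery cells is full: roll the counter's curved cover fully open, then press the green key, gently but all the way down each time, until the drum's orange new-tray face stands on top between the two red pointers, and roll the cover fully shut again. Turn the drum only with the key, never by touching it (if you pass the orange face, keep stepping round), and leave everything else on the bench where it is.

Things in the scene. Friction and masses are not known exactly. Their poses are not given: they have to be found in the camera images.
- counter: Cell counter, a white box fixed to the bench. Origin on the bench under the middle of its axle; box from x -85 (front) to +108 mm (back), y -90 to +90. x points from front to back, z up. Front wall 128 mm high, back wall and lip 125, black deck inside at z 110 (x -77 to +77). At y -81 and +81 aluminium cheeks 6 mm thick: discs of 84 mm radius about the axle, top at z 169.
- axle (a point): Middle of the axle that drum and cover turn about, fixed: counter frame (0, 0, 85 mm). The axle runs along the counter's y.
- cover (a joint): Turn of the curved grey slatted cover, rad: 0 fully shut, 1.66 fully open (stops); starts 0 to 0.25. A shell 90 to 95 mm from the axle, 180 mm wide (y), spanning 110 degrees: shut, from 55 degrees before to 55 behind straight up (top at z 180). It opens backwards over the top, down into the back of the box. It stays where left; it takes 2 to 4 N at the tab.
- tab_tip (a point): Middle of the outer edge of the orange tab on the cover's front edge; moves with it. The tab is a fin pointing away from the axle: 70 mm long (along y, centred on y 0), 10 thick, from 95 to 123 mm off the axle. Shut, it points 52 degrees forward of straight up (counter x -97, z 161 mm); fully open, 43 degrees backward (x +84, z 175). Push it from either side or pinch it.
- key: Green round step key, 32 mm across, 12 thick, that slides straight down and springs back. Press it slowly (20 mm/s). Origin: centre of its flat top, counter frame (-28, -42, 153 mm) when up, sinking with it.
- key_top (a point): Same point as the key's origin. The key has a hidden free play, 0.5 to 13 mm, other in each counter, before it bites; it then steps the drum after about 7.5 mm more and meets a hard stop at 11.5 mm (full travel 12 to 25 mm): feel for it. 1 to 3 N before, up to 7 N at the step; over 25 N is rough. It must rise to within 1 mm of its rest before it can step again.
- drum: White drum with ten flat faces 36 degrees apart, 52 mm from the axle; origin on the axle, (0, 0, 85 mm) in the counter; from y +4 to +56. One face is orange, the others bear 1 to 9 black dots. Each full press turns it one face, its top moving to the counter's front (-x): dots on top go 7, 8, 9, orange. It clicks onto faces; 5 to 8 dots at first. Its z axis points out of the orange face.
- orange_face (a point): Middle of the drum's orange face, 52 mm off the axle, at y +30 mm; turns with the drum. On top when straight above the axle (counter x 0, z 137 mm), between the two red-tipped pointers, posts at x 0, y -2 and y +62, 141 mm high.
- cell_a: Bystander: blue battery cell standing upright, 148 mm long (x), 36 mm wide (y), 92 mm high to its black top, with two bolts to 107 mm; origin under its centre. Leave it alone.
- cell_b: Bystander: blue battery cell standing upright, 148 mm long (x), 36 mm wide (y), 92 mm high to its black top, with two bolts to 107 mm; origin under its centre. Leave it alone.
- cell_c: Bystander: blue battery cell standing upright, 148 mm long (x), 36 mm wide (y), 92 mm high to its black top, with two bolts to 107 mm; origin under its centre. Leave it alone.
- meter: Bystander: orange and white hand meter lying flat, 180 x 90 x 36 mm; origin under its centre. Leave it alone.
- busbar: Bystander: red insulated busbar lying behind the counter, 218 mm long (y), 22 wide, 10 high; origin under its centre. Leave it alone.
- nut_tray: Bystander: blue open tray, 120 x 90 x 30 mm; origin under its centre. Leave it alone.
- driver: Bystander: screwdriver lying along its x axis. Leave it alone.
- tape_roll: Bystander: yellow roll of tape lying flat, 90 mm across, 25 mm high; origin under its centre. Leave it alone.

How it is judged:
By the outcome, as a careful person would: the job done as asked, in the order asked, and still so for the second after the job is handed in, with the robot touching nothing.
It also fails if it takes over 61 s, if anything falls off the work surface, if the arm or the gripper's body presses on something with over 40 N, if the wrist force passes 120 N, or if a joint passes its speed limit or range.

## Working session

There is one attempt and no reset: what is moved stays moved. The work goes in short steps, Python scripts to look and compute and a shell command to move; the robot and the scene stay as the last step left them, time stands still between calls to the robot, and variables do not carry over. Pictures are saved under pics/ and viewed, at most 10 in all, crops included, and the job is handed in when it is done.

```bash
ls; mkdir -p pics; python3 - <<'E'
from station import env
import cv2,numpy as np
a=env.camera("scene");b=env.camera("side")
for n in("scene","side"):
    p=env.camera_params(n);print(n,p['fx'],p['cx'],p['cy'],np.round(p['T'],3).tolist())
cv2.imwrite("pics/s0.png",a[:,:,::-1]);cv2.imwrite("pics/d0.png",b[:,:,::-1])
s=env.get_state();print(s['time'],s['tcp_pos'],s['eef_rot'])
E
```

```text
nudge.py
pics
station.py
scene 499.70302037446 257.6872504594808 191.6994525018104 [[-0.059, 0.74, -0.67, 1.585], [0.998, 0.052, -0.031, 0.116], [0.012, -0.671, -0.741, 1.259], [0.0, 0.0, 0.0, 1.0]]
side 412.3482658124143 251.62231342293904 192.709178372156 [[0.76, -0.484, 0.433, -0.055], [-0.649, -0.567, 0.507, -0.665], [-0.0, -0.666, -0.746, 1.173], [0.0, 0.0, 0.0, 1.0]]
0.1 [0.24255505 0.52086586 0.23055797] [-3.13999928e+00 -3.13631171e-05  2.70577701e+00]
```

View pics/s0.png

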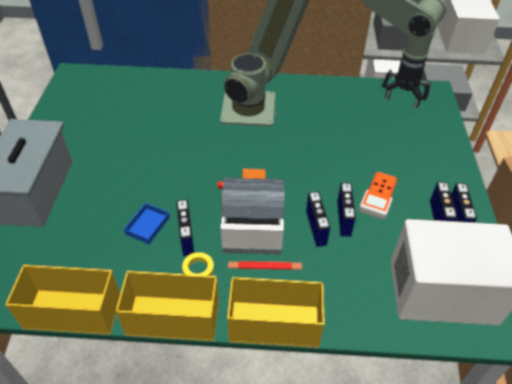

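View pics/d0.png

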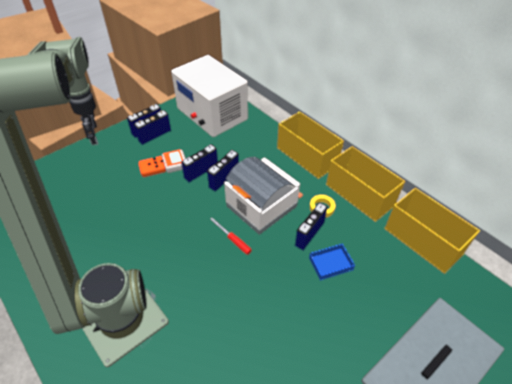

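The counter is at scene (252,215), with its orange tab at (254,173). In the side view it is at (262,192). I'll zoom in on both.

```bash
python3 - <<'E'
import cv2,numpy as np
a=cv2.imread("pics/s0.png")[150:280,195:325];b=cv2.imread("pics/d0.png")[140:270,200:330]
c=np.hstack([cv2.resize(x,(400,400),interpolation=cv2.INTER_CUBIC) for x in(a,b)])
cv2.imwrite("pics/z0.png",c)
E
```

```text
(no output)
```

View pics/z0.png

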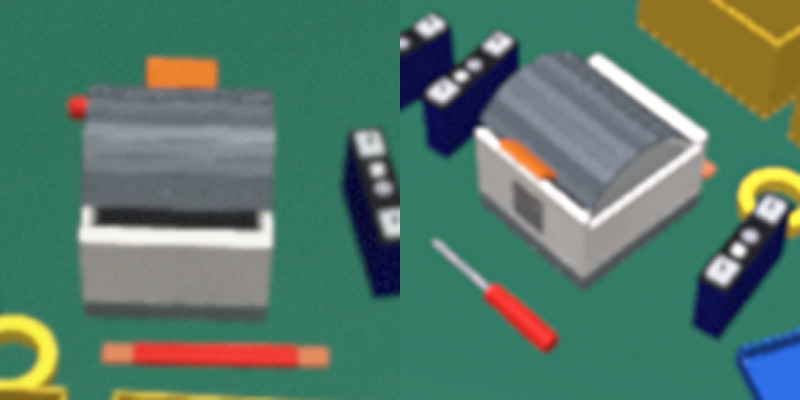

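In the zoomed views, the back lip's outer corners are at scene (221,229) and (283,230). In the side view, the front wall's top corners are at (225,182) and (261,212), and the back right one is at (299,185).

```bash
cat > h.py <<'E'
from station import env
import numpy as np
def ray(n,u,v,z):
    p=env.camera_params(n);T=p['T'];d=T[:3,:3]@np.array([(u-p['cx'])/p['fx'],(v-p['cy'])/p['fy'],1]);o=T[:3,3]
    return o+d*(z-o[2])/d[2]
def ray2(n,u,v):
    p=env.camera_params(n);T=p['T'];return T[:3,3],T[:3,:3]@np.array([(u-p['cx'])/p['fx'],(v-p['cy'])/p['fy'],1])
E
python3 - <<'E'
from h import *
import cv2
P=[("scene",221,229,.125,(.108,-.09)),("scene",283.1,229.9,.125,(.108,.09)),("side",225.3,182.2,.128,(-.085,.09)),("side",261.1,212.1,.128,(-.085,-.09)),("side",299.4,184.8,.125,(.108,-.09))]
W=np.array([ray(*p[:4])[:2] for p in P]);C=np.array([p[4] for p in P]);print(W.round(4))
a=C-C.mean(0);b=W-W.mean(0);th=np.arctan2((a[:,0]*b[:,1]-a[:,1]*b[:,0]).sum(),(a*b).sum())
R=np.array([[np.cos(th),-np.sin(th)],[np.sin(th),np.cos(th)]]);t=W.mean(0)-R@C.mean(0)
print(th,t,(W-C@R.T-t).round(4))
for n in("scene","side"):
    im=cv2.imread(f"pics/{n[0] if n=='scene' else 'd'}0.png")[:,:,::-1].astype(int)
    m=((im[...,0]>170)&(im[...,1]>80)&(im[...,1]<150)&(im[...,2]<70)).astype(np.uint8)
    k,l,s,c=cv2.connectedComponentsWithStats(m)
    print(n,[(s[i].tolist(),c[i].round(1)) for i in range(1,k) if s[i,4]>15])
E
```

```text
[[ 0.711  -0.0278]
 [ 0.702   0.15  ]
 [ 0.5137  0.1424]
 [ 0.5199 -0.0389]
 [ 0.7032 -0.0319]]
0.03565785579582133 [0.59854863 0.05565817] [[ 0.0013  0.0027]
 [-0.0012  0.0005]
 [ 0.0033 -0.0001]
 [ 0.0031 -0.0016]
 [-0.0065 -0.0015]]
scene [([243, 169, 22, 9, 183], array([253.3, 173.3])), ([368, 173, 29, 27, 464], array([382.5, 185.2])), ([8, 304, 17, 2, 20], array([ 16.4, 304.6]))]
side [([302, 114, 19, 13, 21], array([310.5, 119.5])), ([165, 153, 6, 12, 36], array([167.2, 158.5])), ([139, 157, 26, 17, 281], array([150.7, 165.4])), ([234, 186, 16, 12, 52], array([241.2, 191.3]))]
```

```bash
cat >> h.py <<'E'
TH=.04;O=np.array([.5985,.0557,0])
Rc=np.array([[np.cos(TH),-np.sin(TH),0],[np.sin(TH),np.cos(TH),0],[0,0,1]])
def w2c(p): return Rc.T@(np.asarray(p)-O)
def c2w(p): return Rc@np.asarray(p)+O
from scipy.spatial.transform import Rotation as Ro
def go(a,r,y=0,off=0):
    """tool move to a radial pose: angle a (deg, + back), radius r (m), tangential off (+back)"""
    a=np.radians(a);p=c2w([r*np.sin(a)+off*np.cos(a),y,.085+r*np.cos(a)-off*np.sin(a)])
    z=Rc@[-np.sin(a),0,-np.cos(a)];x=Rc@[0,1,0];show(p,np.c_[x,np.cross(z,x),z])
def show(p,Rt):
    s=env.get_state();R=Ro.from_euler('xyz',s['eef_rot']).as_matrix()
    print('to',p.round(4),'tool d',(R.T@(p-s['tcp_pos'])).round(4),'rot',Ro.from_matrix(R.T@Rt).as_rotvec().round(3),'d in target axes',(Rt.T@(p-s['tcp_pos'])).round(4),'world d',(p-s['tcp_pos']).round(4))
E
python3 - <<'E'
from h import *
for n,u,v in(("scene",253.5,168.7),("side",238,189.5),("side",241,191)):
    o,d=ray2(n,u,v);o=w2c(o);d=Rc.T@d
    p=o-d*o[1]/d[1];q=p-[0,0,.085];print(n,p.round(4),'r',np.hypot(q[0],q[2]).round(4),'ang',np.degrees(np.arctan2(q[0],q[2])).round(1))
go(-50,.15)
go(-50,.10)
E
```

```text
scene [-0.0893  0.      0.173 ] r 0.1253 ang -45.4
side [-0.1004  0.      0.1774] r 0.1364 ang -47.4
side [-0.0877  0.      0.1605] r 0.1157 ang -49.3
to [0.4837 0.0511 0.1814] tool d [-0.4169 -0.324   0.0496] rot [-0.783 -0.476  1.022] d in target axes [-0.479   0.1052  0.2018] world d [ 0.2411 -0.4698 -0.0491]
to [0.522  0.0526 0.1493] tool d [-0.451  -0.3064  0.0818] rot [-0.783 -0.476  1.022] d in target axes [-0.479   0.1052  0.2518] world d [ 0.2794 -0.4682 -0.0813]
```

The manual's scale: shifts go in shares of 50 mm and turns go in shares of pi/2 rad. Converting my numbers, 0.137 rad / 1.5708 = 0.0872.

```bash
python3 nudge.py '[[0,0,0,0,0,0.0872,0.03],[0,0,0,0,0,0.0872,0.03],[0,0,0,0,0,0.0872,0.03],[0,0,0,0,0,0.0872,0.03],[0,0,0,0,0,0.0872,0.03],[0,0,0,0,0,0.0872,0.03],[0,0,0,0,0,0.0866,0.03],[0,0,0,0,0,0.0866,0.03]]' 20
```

```text
refused: ROWS must be rows parted by a bar, with the numbers parted by commas. Nothing was moved.
```

The error is about the shape of the input: rows parted by a bar, with the numbers parted by commas. Fixing that and sending the same move.

```bash
python3 nudge.py '0,0,0,0,0,0.0872,0.03 | 0,0,0,0,0,0.0872,0.03 | 0,0,0,0,0,0.0872,0.03 | 0,0,0,0,0,0.0872,0.03 | 0,0,0,0,0,0.0872,0.03 | 0,0,0,0,0,0.0872,0.03 | 0,0,0,0,0,0.0866,0.03 | 0,0,0,0,0,0.0866,0.03' 20; python3 -c "
from h import *
go(-46,.17)"
```

```text
time: 0.9
tcp_pos: [0.2426, 0.521, 0.2308]
eef_rot: [-3.141, 0.001, 1.606]
wrist_force: [0.4, -0.2, -0.4]
grip_width: 0.0295
grip_force: 0.0
to [0.4763 0.0508 0.2031] tool d [-0.4781  0.217   0.0281] rot [-0.803  0.003 -0.004] d in target axes [-0.4791  0.1292  0.1737] world d [ 0.2337 -0.4702 -0.0277]
```

Scaled: -0.04 m is -0.8, 0.018 m is 0.36.

```bash
python3 nudge.py '-0.8,0.36,0,0,0,0,0.03 | -0.8,0.36,0,0,0,0,0.03 | -0.8,0.36,0,0,0,0,0.03 | -0.8,0.36,0,0,0,0,0.03 | -0.8,0.36,0,0,0,0,0.03 | -0.8,0.36,0,0,0,0,0.03 | -0.8,0.36,0,0,0,0,0.03 | -0.8,0.36,0,0,0,0,0.03'; python3 nudge.py '-0.8,0.36,0,0,0,0,0.03 | -0.8,0.36,0,0,0,0,0.03 | -0.8,0.36,0,0,0,0,0.03 | -0.76,0.38,0,0,0,0,0.03 | 0,0,0.18,-0.0891,0,0,0.03 | 0,0,0.18,-0.0891,0,0,0.03 | 0,0,0.18,-0.0891,0,0,0.03 | 0,0,0,-0.0891,0,0,0.03';python3 nudge.py '0,0,0,-0.0891,0,0,0.03 | 0,0,0,-0.0637,0,0,0.03 | 0,0,0,0,0,0,0.03'; python3 -c "
from h import *
go(-46,.15);go(-46,.1);print(env.get_state()['joints'].round(2))
import cv2
s=env.camera('scene')[120:270,175:325,::-1];w=env.camera('wrist')[:,:,::-1];cv2.imwrite('pics/w1.png',np.hstack([cv2.resize(s,(384,384)),cv2.resize(w,(400,384))]))"
```

```text
time: 1.7
tcp_pos: [0.4, 0.2057, 0.2311]
eef_rot: [-3.141, 0.0, 1.612]
wrist_force: [1.3, 0.2, 0.2]
grip_width: 0.0299
grip_force: 0.0
time: 2.5
tcp_pos: [0.4821, 0.0525, 0.204]
eef_rot: [2.578, -0.0, 1.611]
wrist_force: [0.4, 0.5, -0.6]
grip_width: 0.0301
grip_force: 0.0
time: 2.8
tcp_pos: [0.4827, 0.0451, 0.2046]
eef_rot: [2.415, 0.017, 1.597]
wrist_force: [1.1, -0.6, 0.2]
grip_width: 0.0303
grip_force: 0.0
to [0.4907 0.0514 0.1892] tool d [ 0.0063 -0.0041  0.0168] rot [-0.077  0.022  0.002] d in target axes [ 0.006  -0.0054  0.0166] world d [ 0.0079  0.0063 -0.0154]
to [0.5266 0.0528 0.1545] tool d [ 0.0075 -0.0003  0.0666] rot [-0.077  0.022  0.002] d in target axes [ 0.006  -0.0054  0.0666] world d [ 0.0439  0.0077 -0.0501]
[ 0.12 -0.05  2.32 -0.48  0.16  0.53]
```

View pics/w1.png

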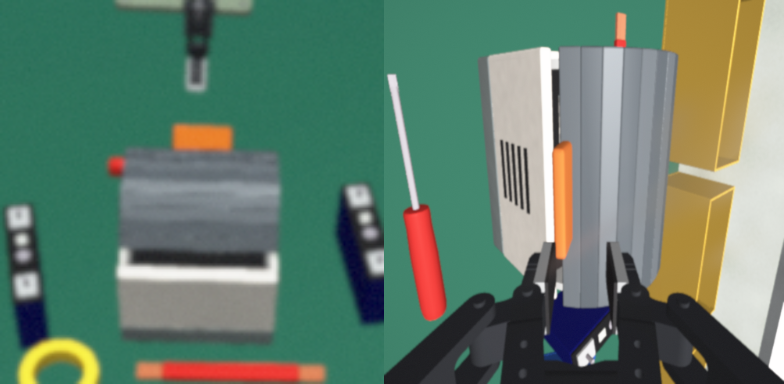

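The wrist view shows the tab as an orange strip at columns 555–572, slightly left of the middle between the fingers (about 582), so toward the front and down. I'll measure it by casting rays, and refine the counter's pose from the tab's ends and the key.

```bash
python3 - <<'E'
from h import *
import cv2
im=env.camera('wrist').astype(int);p=env.camera_params('wrist')
m=((im[...,0]>170)&(im[...,1]>80)&(im[...,1]<160)&(im[...,2]<90)).astype(np.uint8)
k,l,s,c=cv2.connectedComponentsWithStats(m)
for i in range(1,k):
    if s[i,4]>300:
        print(s[i],c[i]); r=cv2.minAreaRect(np.argwhere(l==i)[:,::-1].astype(np.float32));print(r, cv2.boxPoints(r).round(0).tolist())
for u,v in((226,195),(228,143),(231,257),(218,190),(238,190)):
    o,d=ray2('wrist',u,v);o=w2c(o);d=Rc.T@d;q0=o-[0,0,.085]
    # hit cylinder r=.123
    A=d[0]**2+d[2]**2;B=q0[0]*d[0]+q0[2]*d[2];C=q0[0]**2+q0[2]**2-.123**2
    t=(-B-np.sqrt(B*B-A*C))/A;q=q0+t*d;print(u,v,q.round(4),np.degrees(np.arctan2(q[0],q[2])).round(1))
print('tcp',w2c(env.get_state()['tcp_pos']))
E
```

```text
[ 355    0   88  170 6955] [400.24529116  96.20316319]
((391.29730224609375, 84.71621704101562), (88.93985748291016, 157.82302856445312), 9.462322235107422) [[334.0, 155.0], [360.0, -0.0], [448.0, 14.0], [422.0, 170.0]]
[ 427    3   46  155 2045] [447.50415648 101.86503667]
((453.8047180175781, 81.81410217285156), (27.34024429321289, 155.5406036376953), 10.244088172912598) [[427.0, 156.0], [454.0, 3.0], [481.0, 8.0], [453.0, 161.0]]
[ 214  142   25  118 1768] [227.06617647 195.57918552]
((226.59164428710938, 200.5745849609375), (116.78213500976562, 23.658893585205078), 88.53119659423828) [[213.0, 143.0], [237.0, 142.0], [240.0, 259.0], [216.0, 259.0]]
[ 340  190   80  110 5077] [380.83750246 246.28481387]
((378.6146240234375, 246.1317138671875), (58.388771057128906, 113.00601959228516), 12.094757080078125) [[338.0, 295.0], [362.0, 185.0], [419.0, 197.0], [395.0, 307.0]]
[ 398  193   46  115 2471] [421.49534601 248.52367463]
((420.79559326171875, 247.71090698242188), (24.135854721069336, 116.09651947021484), 11.54669189453125) [[397.0, 302.0], [421.0, 188.0], [444.0, 193.0], [421.0, 307.0]]
226 195 [-0.0942  0.0094  0.0791] -50.0
228 143 [-0.093   0.0396  0.0805] -49.1
231 257 [-0.0929 -0.0307  0.0806] -49.0
218 190 [-0.0972  0.0122  0.0754] -52.2
238 190 [-0.0895  0.0127  0.0843] -46.7
tcp [-0.1130616  -0.00557837  0.20685284]
```

Scaled: 0.02 m is 0.4, -0.0115 m is -0.23, 0.02 rad / 1.5708 = 0.0127.

```bash
sed -i 's/\.0557/.058/' h.py; python3 nudge.py '0.152,-0.23,0,0,0.0127,0,0.03 | 0,0,0.4,0,0,0,0.03 | 0,0,0.4,0,0,0,0.03 | 0,0,0.24,0,0,0,0.03 | 0,0,0.24,0,0,0,0.03 | 0,0,0,0,0,0,0.03 | 0,0,0,0,0,0,0.03'; python3 -c "
from h import *
s=env.get_state();print(w2c(s['tcp_pos']),s['joints'].round(2))
import cv2
w=env.camera('wrist')[:,:,::-1];cv2.imwrite('pics/w2.png',w)"
```

```text
time: 3.65
tcp_pos: [0.5077, 0.0509, 0.1692]
eef_rot: [2.412, 0.009, 1.607]
wrist_force: [0.1, -0.1, 0.8]
grip_width: 0.0297
grip_force: 0.0
[-0.09102579 -0.00342257  0.16921766] [ 0.11  0.06  2.34 -1.34  0.06  1.39]
```

View pics/w2.png

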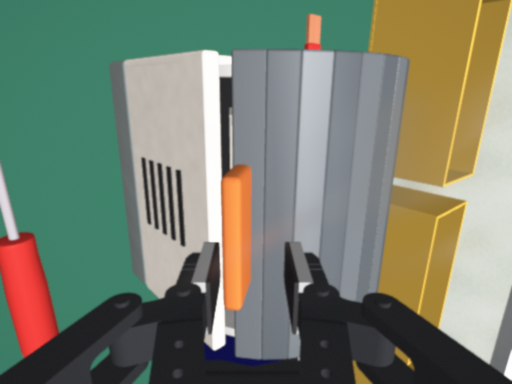

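The fin lies between the fingers (columns 222–250, fingers at 215 and 290), but joints 4 and 5 are at their limits and the TCP stopped about 23 mm short. I'll back off and use a smaller tilt.

Scaled: -0.03 m is -0.6, 0.13 rad / 1.5708 = 0.0828.

```bash
cat >> h.py <<'E'
def rel(x,z,y=0,tilt=None):
    """tool-axes move to counter point (x,y,z over axle); tilt deg (- = pointing back from front)"""
    s=env.get_state();a=np.radians(tilt);zt=Rc@[-np.sin(a),0,-np.cos(a)];xt=Rc@[0,1,0]
    c=w2c(s['tcp_pos'])-[0,0,.085];print('now',c.round(4),'r',np.hypot(c[0],c[2]).round(4),'j',s['joints'].round(2))
    show(c2w([x,y,z+.085]),np.c_[xt,np.cross(zt,xt),zt])
E
python3 nudge.py '0,0,-0.6,0,0,0,0.03 | 0,0,0,0.0764,0,0,0.03 | 0,0,0,0.0828,0,0,0.03 | 0,0,0,0,0,0,0.03 | 0,0,0,0,0,0,0.03'; python3 -c "
from h import *
rel(-.082,.069,0,-28)"
```

```text
time: 4.2
tcp_pos: [0.5087, 0.0323, 0.1806]
eef_rot: [2.458, 0.05, 1.564]
wrist_force: [-0.6, -0.2, -0.4]
grip_width: 0.03
grip_force: 0.0
now [-0.0907 -0.0221  0.0956] r 0.1318 j [ 0.11  0.04  2.28 -0.69  0.18  0.74]
to [0.5166 0.0547 0.154 ] tool d [ 0.0238 -0.0101  0.0246] rot [ 0.193  0.068 -0.012] d in target axes [ 0.0221 -0.0048  0.0276] world d [ 0.0078  0.0224 -0.0266]
```

Scaled: -0.03 m is -0.6, 0.015 m is 0.3, 0.1 rad / 1.5708 = 0.0637.

```bash
python3 nudge.py '0,0,-0.6,0.0637,0.0223,-0.0038,0.03 | 0.3,0,0,0.0592,0.021,-0.0038,0.03 | 0,0,0,0,0,0,0.03 | 0,0,0,0,0,0,0.03 | 0,0,0,0,0,0,0.03'; python3 -c "
from h import *
rel(-.082,.069,0,-28)"
```

```text
time: 4.7
tcp_pos: [0.5022, 0.0356, 0.1875]
eef_rot: [2.578, 0.043, 1.572]
wrist_force: [-0.1, 0.3, -0.6]
grip_width: 0.0299
grip_force: 0.0
now [-0.0971 -0.0186  0.1025] r 0.1412 j [ 0.11  0.04  2.19 -0.26  0.36  0.31]
to [0.5166 0.0547 0.154 ] tool d [ 0.0205 -0.0053  0.0353] rot [ 0.074  0.057 -0.012] d in target axes [ 0.0186 -0.0024  0.0367] world d [ 0.0144  0.0191 -0.0335]
```

Scaled: 0.019 m is 0.38, -0.003 m is -0.06, 0.074 rad / 1.5708 = 0.0471.

```bash
python3 nudge.py '0.38,-0.06,0,0.0471,0.0363,-0.0076,0.03 | 0,0,0,0,0,0,0.03 | 0,0,0,0,0,0,0.03'; python3 -c "
from h import *
rel(-.082,.069,0,-28)"
```

```text
time: 5.0
tcp_pos: [0.5005, 0.0542, 0.1857]
eef_rot: [2.651, -0.0, 1.609]
wrist_force: [-0.8, -0.3, -0.6]
grip_width: 0.0297
grip_force: 0.0
now [-0.0981  0.0002  0.1007] r 0.1406 j [ 0.1   0.05  2.15 -0.07  0.46  0.12]
to [0.5166 0.0547 0.154 ] tool d [-0.0001 -0.0008  0.0355] rot [ 0.002  0.    -0.001] d in target axes [-0.0002 -0.0007  0.0355] world d [ 0.0161  0.0005 -0.0317]
```

Scaled: 0.012 m is 0.24, 0.01 m is 0.2, 0.1 rad / 1.5708 = 0.0637.

```bash
python3 nudge.py '0,-0.02,0.24,0,0,0,0.03 | 0,0,0.24,0,0,0,0.03 | 0,0,0.2,0,0,0,0.03 | 0,0,0,0,0,0,0.03 | 0,0.1,-0.04,0.0318,0,0,0.03 | 0,0.2,-0.08,0.0637,0,0,0.03'; python3 nudge.py '0,0.2,-0.08,0.0637,0,0,0.03 | 0,0.2,-0.08,0.0637,0,0,0.03 | 0,0.2,-0.08,0.0637,0,0,0.03 | 0,0.2,-0.08,0.0637,0,0,0.03 | 0,0,0,0,0,0,0.03'; python3 -c "
from h import *
rel(-.03,.1,0,0)
import cv2
w=env.camera('wrist')[:,:,::-1];cv2.imwrite('pics/w3.png',w)"
```

```text
time: 5.6
tcp_pos: [0.5222, 0.0555, 0.1655]
eef_rot: [2.812, -0.001, 1.61]
wrist_force: [-0.8, -1.0, -2.6]
grip_width: 0.0303
grip_force: 0.9
time: 6.1
tcp_pos: [0.5661, 0.0572, 0.1905]
eef_rot: [-3.084, -0.001, 1.61]
wrist_force: [0.5, -0.4, -0.5]
grip_width: 0.0296
grip_force: 0.0
now [-0.0324  0.0005  0.1055] r 0.1104 j [0.08 0.37 1.6  0.   1.23 0.04]
to [0.5685 0.0568 0.185 ] tool d [-0.0005  0.0028  0.0054] rot [-0.057 -0.001 -0.001] d in target axes [-0.0005  0.0024  0.0055] world d [ 0.0025 -0.0004 -0.0055]
```

View pics/w3.png

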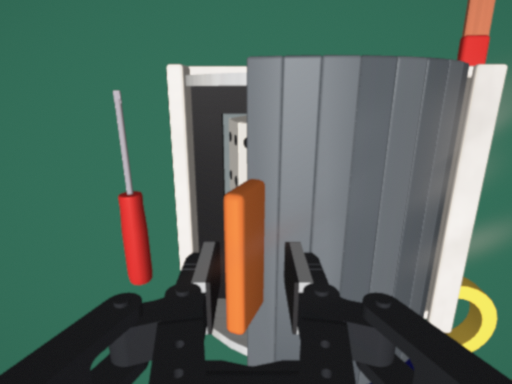

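The cover follows: the fin sits between the fingers at about (245,255) and the drum is coming into view. I'll continue along the arc.

Scaled: 0.0105 m is 0.21, 0.0104 m is 0.208, 0.04 rad / 1.5708 = 0.0255.

```bash
python3 nudge.py '0,0.2,-0.04,0.0255,0,0,0.03 | 0,0.2,-0.04,0.0255,0,0,0.03 | 0,0.206,-0.02,0.0255,0,0,0.03 | 0,0.208,-0.02,0.0255,0,0,0.03 | 0,0.21,-0.01,0.0255,0,0,0.03 | 0,0.21,0,0.0255,0,0,0.03 | 0,0.21,0.008,0.0255,0,0,0.03 | 0,0,0,0,0,0,0.03'; python3 -c "
from h import *
rel(.0716,.0767,0,21)"
```

```text
time: 6.95
tcp_pos: [0.6339, 0.0601, 0.1825]
eef_rot: [-2.802, -0.001, 1.61]
wrist_force: [-0.0, 0.0, -0.6]
grip_width: 0.0302
grip_force: 0.0
now [0.0354 0.0007 0.0975] r 0.1037 j [0.07 0.63 1.22 0.01 1.64 0.03]
to [0.67   0.0609 0.1617] tool d [-0.0007  0.041   0.0075] rot [ 0.027 -0.001 -0.   ] d in target axes [-0.0007  0.0412  0.0064] world d [ 0.0362  0.0007 -0.0208]
```

Scaled: 0.01 m is 0.2, 0.008 m is 0.16, 0.02 rad / 1.5708 = 0.0127.

```bash
python3 nudge.py '0,0.2,0.01,0.0127,0,0,0.03 | 0,0.2,0.02,0.0127,0,0,0.03 | 0,0.2,0.04,0.0127,0,0,0.03 | 0,0.16,0.04,0.0127,0,0,0.03 | 0,0,0,0,0,0,0.03'; python3 nudge.py '0,0.08,0.02,0,0,0,0.03 | 0,0.06,0.02,0,0,0,0.03 | 0,0,0,0,0,0,0.03'; python3 -c "
from h import *
rel(.075,.072,0,23)"
```

```text
time: 7.45
tcp_pos: [0.6667, 0.0616, 0.1644]
eef_rot: [-2.722, -0.002, 1.61]
wrist_force: [-0.1, -0.2, 0.3]
grip_width: 0.0302
grip_force: 0.0
time: 7.75
tcp_pos: [0.6728, 0.0619, 0.1609]
eef_rot: [-2.723, -0.002, 1.61]
wrist_force: [-0.5, -0.0, 0.9]
grip_width: 0.0303
grip_force: 0.3
now [0.0744 0.001  0.0759] r 0.1063 j [0.07 0.75 1.05 0.01 1.76 0.03]
to [0.6734 0.061  0.157 ] tool d [-0.001   0.0021  0.0033] rot [-0.017 -0.002  0.001] d in target axes [-0.001   0.002   0.0033] world d [ 0.0006 -0.0009 -0.0039]
```

Scaled: 0.004 m is 0.08, 0.001 m is 0.02.

```bash
for i in 1; do python3 nudge.py '0,0.08,0.02,0,0,0,0.03 | 0,0,0,0,0,0,0.03'; python3 nudge.py '0,0.08,0.02,0,0,0,0.03 | 0,0,0,0,0,0,0.03';python3 nudge.py '0,0.06,0.02,0,0,0,0.03 | 0,0,0,0,0,0,0.03';done
```

```text
time: 7.95
tcp_pos: [0.6765, 0.0621, 0.1578]
eef_rot: [-2.722, -0.002, 1.61]
wrist_force: [-0.1, 0.3, 0.6]
grip_width: 0.0301
grip_force: 0.3
time: 8.15
tcp_pos: [0.6778, 0.0622, 0.1569]
eef_rot: [-2.717, -0.002, 1.611]
wrist_force: [-5.8, -0.4, 6.2]
grip_width: 0.0296
grip_force: 4.3
time: 8.35
tcp_pos: [0.678, 0.0622, 0.1566]
eef_rot: [-2.712, -0.002, 1.611]
wrist_force: [-11.7, -0.2, 12.0]
grip_width: 0.0302
grip_force: 8.4
```

Scaled: -0.04 m is -0.8, -0.009 m is -0.18, -0.15 rad / 1.5708 = -0.0955.

```bash
python3 nudge.py '0,-0.18,-0.04,0,0,0,0.03 | 0,0,-0.6,0,0,0,0.03 | 0,0,-0.8,-0.0637,0,0,0.03 | 0,0,0,-0.0955,0,0,0.0 | 0,0,0,-0.0955,0,0,0.0 | 0,0,0,-0.0191,0,0,0 | 0,0,0,0,0,0,0'; python3 -c "
from h import *
rel(-.028,.115,-.042,0)
import cv2
w=env.camera('wrist')[:,:,::-1];cv2.imwrite('pics/w4.png',w)"
```

```text
time: 9.05
tcp_pos: [0.7019, 0.0631, 0.224]
eef_rot: [3.13, -0.003, 1.611]
wrist_force: [0.1, 0.3, 0.1]
grip_width: -0.0003
grip_force: 0.0
now [0.1035 0.0009 0.139 ] r 0.1733 j [0.07 0.53 1.25 0.   1.35 0.03]
to [0.5722 0.0149 0.2   ] tool d [-0.043  -0.1318  0.0223] rot [ 0.012 -0.003 -0.   ] d in target axes [-0.0429 -0.1315  0.024 ] world d [-0.1297 -0.0481 -0.024 ]
```

View pics/w4.png

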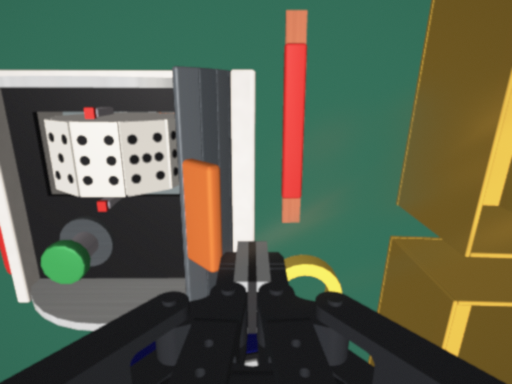

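The cover is fully open, with its tab at (202,215). The 6-dot face stands between the pointers at (90,113) and (101,206), so I expect 4 presses. The green key is at (67,261).

```bash
python3 - <<'E'
from h import *
import cv2
im=env.camera('wrist').astype(int)
m=((im[...,1]>90)&(im[...,0]<70)&(im[...,2]<90)&(im[...,1]>im[...,2]*1.9)).astype(np.uint8);m[:,130:]=0
k,l,s,c=cv2.connectedComponentsWithStats(m);i=1+s[1:,4].argmax();print(s[i],c[i])
cs=max(cv2.findContours((l==i).astype(np.uint8),0,2)[0],key=cv2.contourArea);(u,v),r=cv2.minEnclosingCircle(cs);print(u,v,r)
for uv in((67,261),(u,v)):print('key c',w2c(ray('wrist',*uv,.153)).round(4))
E
```

```text
Traceback (most recent call last):
ValueError: attempt to get argmax of an empty sequence
```

```bash
python3 - <<'E'
from h import *
for uv in((65,261),(68,262)):print('key c',w2c(ray('wrist',*uv,.153)).round(4))
for uv in((90,113),(101,206)):print('post',w2c(ray('wrist',*uv,.141)).round(4))
rel(-.028,.08,-.042,0)
E
```

```text
key c [-0.0237 -0.0394  0.153 ]
key c [-0.0218 -0.0402  0.153 ]
post [0.0023 0.0605 0.141 ]
post [ 0.0011 -0.003   0.141 ]
now [0.1052 0.0009 0.1381] r 0.1736 j [0.07 0.53 1.24 0.   1.35 0.03]
to [0.5722 0.0149 0.165 ] tool d [-0.043  -0.1338  0.0565] rot [ 0.011 -0.003 -0.   ] d in target axes [-0.0429 -0.1332  0.0581] world d [-0.1314 -0.0481 -0.0581]
```

Scaled: -0.046 m is -0.92, -0.04 m is -0.8, 0.012 rad / 1.5708 = 0.0076.

```bash
python3 nudge.py '-0.28,-0.8,0,0.0076,0,0,0 | -0.28,-0.9,0,0,0,0,0 | -0.28,-0.92,0,0,0,0,0 | 0,0,0.4,0,0,0,0 | 0,0,0.4,0,0,0,0 | 0,0,0.3,0,0,0,0 | 0,0,0,0,0,0,0'; python3 -c "
from h import *
rel(-.026,.068,-.041,0)"
python3 nudge.py '0,0,0.08,0,0,0,0 | 0,0,0.06,0,0,0,0 | 0,0,0.04,0,0,0,0 | 0,0,0.04,0,0,0,0 | 0,0,0,0,0,0,0';python3 -c "
from h import *
rel(-.026,.068,-.041,0)"
```

```text
time: 9.85
tcp_pos: [0.5735, 0.0159, 0.1648]
eef_rot: [-3.135, -0.003, 1.61]
wrist_force: [0.3, 0.0, -0.5]
grip_width: -0.0003
grip_force: 0.0
now [-0.0267 -0.0411  0.0798] r 0.0842 j [ 0.01  0.37  1.66  0.    1.11 -0.03]
to [0.5742 0.016  0.153 ] tool d [0.0001 0.0007 0.0118] rot [-0.007 -0.003 -0.   ] d in target axes [0.0001 0.0007 0.0118] world d [ 0.0007  0.0001 -0.0118]
time: 10.35
tcp_pos: [0.5736, 0.0161, 0.1564]
eef_rot: [-3.14, -0.002, 1.611]
wrist_force: [0.4, 0.3, 0.6]
grip_width: 0.0003
grip_force: 0.0
now [-0.0265 -0.0409  0.0714] r 0.0761 j [ 0.01  0.38  1.68  0.    1.09 -0.03]
to [0.5742 0.016  0.153 ] tool d [-0.0001  0.0005  0.0034] rot [-0.002 -0.002 -0.   ] d in target axes [-0.0001  0.0005  0.0034] world d [ 0.0005 -0.0001 -0.0034]
```

Scaled: 0.002 m is 0.04.

```bash
python3 nudge.py '0,0,0.04,0,0,0,0 | 0,0,0.04,0,0,0,0 | 0,0,0.04,0,0,0,0 | 0,0,0.04,0,0,0,0';python3 nudge.py '0,0,0.04,0,0,0,0 | 0,0,0.04,0,0,0,0'; python3 nudge.py '0,0,0.04,0,0,0,0 | 0,0,0.04,0,0,0,0'
```

```text
time: 10.75
tcp_pos: [0.5738, 0.016, 0.1484]
eef_rot: [-3.141, -0.002, 1.611]
wrist_force: [0.4, -0.8, 0.5]
grip_width: -0.0
grip_force: 0.5
time: 10.95
tcp_pos: [0.5738, 0.0161, 0.1443]
eef_rot: [-3.14, -0.002, 1.611]
wrist_force: [0.1, -0.2, 1.5]
grip_width: -0.0
grip_force: 0.6
time: 11.15
tcp_pos: [0.5738, 0.016, 0.1403]
eef_rot: [-3.14, -0.002, 1.61]
wrist_force: [0.8, 0.7, 1.8]
grip_width: 0.0
grip_force: 0.7
```

Scaled: 0.001 m is 0.02.

```bash
python3 nudge.py '0,0,0.02,0,0,0,0 | 0,0,0.02,0,0,0,0'; python3 nudge.py '0,0,0.02,0,0,0,0 | 0,0,0.02,0,0,0,0'
```

```text
time: 11.35
tcp_pos: [0.5738, 0.016, 0.1386]
eef_rot: [-3.14, -0.002, 1.611]
wrist_force: [-0.7, -0.9, 4.0]
grip_width: -0.0
grip_force: 2.1
time: 11.55
tcp_pos: [0.5738, 0.0161, 0.1367]
eef_rot: [-3.141, -0.002, 1.611]
wrist_force: [0.6, -0.8, 4.1]
grip_width: -0.0004
grip_force: 1.9
```

Scaled: 0.002 m is 0.04.

```bash
for i in 1 2 3; do :; done; python3 nudge.py '0,0,0.04,0,0,0,0 | 0,0,0.04,0,0,0,0'; python3 nudge.py '0,0,0.04,0,0,0,0 | 0,0,0.02,0,0,0,0';  python3 nudge.py '0,0,0.02,0,0,0,0'
```

```text
time: 11.75
tcp_pos: [0.5737, 0.0161, 0.1323]
eef_rot: [-3.14, -0.002, 1.611]
wrist_force: [0.1, 0.3, 2.9]
grip_width: -0.0
grip_force: 1.5
time: 11.95
tcp_pos: [0.5737, 0.0161, 0.129]
eef_rot: [-3.14, -0.002, 1.611]
wrist_force: [-0.6, 0.1, 2.7]
grip_width: -0.0001
grip_force: 1.4
time: 12.05
tcp_pos: [0.5738, 0.0161, 0.1282]
eef_rot: [-3.14, -0.002, 1.611]
wrist_force: [0.3, -0.8, 4.5]
grip_width: 0.0002
grip_force: 2.4
```

Scaled: 0.001 m is 0.02.

```bash
python3 nudge.py '0,0,0.02,0,0,0,0'; python3 nudge.py '0,0,0.01,0,0,0,0 | 0,0,0,0,0,0,0'
```

```text
time: 12.15
tcp_pos: [0.5738, 0.016, 0.1278]
eef_rot: [-3.14, -0.002, 1.611]
wrist_force: [-0.7, -0.2, 9.4]
grip_width: -0.0
grip_force: 4.7
time: 12.35
tcp_pos: [0.5738, 0.0161, 0.1278]
eef_rot: [-3.141, -0.002, 1.611]
wrist_force: [0.7, -0.4, 8.1]
grip_width: 0.0003
grip_force: 4.1
```

Scaled: -0.006 m is -0.12.

```bash
python3 nudge.py '0,0,-0.12,0,0,0,0 | 0,0,-0.12,0,0,0,0 | 0,0,-0.12,0,0,0,0 | 0,0,-0.12,0,0,0,0 | 0,0,-0.12,0,0,0,0 | 0,0,0,0,0,0,0 | 0,0,0,0,0,0,0'; python3 nudge.py '0,0,0.04,0,0,0,0 | 0,0,0.04,0,0,0,0 | 0,0,0.04,0,0,0,0 | 0,0,0.04,0,0,0,0 | 0,0,0.04,0,0,0,0 | 0,0,0.04,0,0,0,0 | 0,0,0.04,0,0,0,0 | 0,0,0.04,0,0,0,0';python3 nudge.py '0,0,0.04,0,0,0,0 | 0,0,0.04,0,0,0,0';python3 nudge.py '0,0,0.04,0,0,0,0 | 0,0,0.04,0,0,0,0 | 0,0,0.04,0,0,0,0 | 0,0,0.04,0,0,0,0 | 0,0,0.02,0,0,0,0 | 0,0,0.02,0,0,0,0 | 0,0,0,0,0,0,0'
```

```text
time: 13.05
tcp_pos: [0.5733, 0.0161, 0.1567]
eef_rot: [-3.139, -0.003, 1.611]
wrist_force: [-0.9, 0.1, -0.0]
grip_width: 0.0001
grip_force: 0.0
time: 13.85
tcp_pos: [0.5735, 0.016, 0.1407]
eef_rot: [-3.14, -0.002, 1.611]
wrist_force: [-1.2, 0.3, 1.3]
grip_width: -0.0001
grip_force: 0.7
time: 14.05
tcp_pos: [0.5735, 0.0161, 0.1371]
eef_rot: [-3.14, -0.002, 1.611]
wrist_force: [-2.2, -0.1, 4.4]
grip_width: -0.0
grip_force: 2.0
time: 14.75
tcp_pos: [0.5736, 0.0161, 0.1278]
eef_rot: [-3.14, -0.002, 1.611]
wrist_force: [-3.6, -0.3, 8.1]
grip_width: 0.0
grip_force: 4.4
```

Second press reached the stop. I'll lift, do the third, then lift clear and check.

Scaled: -0.006 m is -0.12.

```bash
python3 nudge.py '0,0,-0.12,0,0,0,0 | 0,0,-0.12,0,0,0,0 | 0,0,-0.12,0,0,0,0 | 0,0,-0.12,0,0,0,0 | 0,0,-0.12,0,0,0,0 | 0,0,0,0,0,0,0 | 0,0,0,0,0,0,0'; python3 nudge.py '0,0,0.04,0,0,0,0 | 0,0,0.04,0,0,0,0 | 0,0,0.04,0,0,0,0 | 0,0,0.04,0,0,0,0 | 0,0,0.04,0,0,0,0 | 0,0,0.04,0,0,0,0 | 0,0,0.04,0,0,0,0 | 0,0,0.04,0,0,0,0';python3 nudge.py '0,0,0.04,0,0,0,0 | 0,0,0.04,0,0,0,0';python3 nudge.py '0,0,0.04,0,0,0,0 | 0,0,0.04,0,0,0,0 | 0,0,0.04,0,0,0,0 | 0,0,0.04,0,0,0,0 | 0,0,0.02,0,0,0,0 | 0,0,0.02,0,0,0,0 | 0,0,0,0,0,0,0'
python3 nudge.py '0,0,-0.12,0,0,0,0 | 0,0,-0.12,0,0,0,0 | 0,0,-0.12,0,0,0,0 | 0,0,-0.12,0,0,0,0 | 0,0,-0.12,0,0,0,0 | 0,0,0,0,0,0,0 | 0,0,0,0,0,0,0'; python3 -c "
from h import *
import cv2
w=env.camera('wrist')[:,:,::-1];d=env.camera('scene')[150:270,195:315,::-1];cv2.imwrite('pics/w5.png',np.hstack([cv2.resize(w,(400,300)),cv2.resize(d,(300,300))]))"
```

```text
time: 15.45
tcp_pos: [0.5737, 0.0161, 0.1569]
eef_rot: [-3.14, -0.002, 1.611]
wrist_force: [0.2, 0.6, -0.0]
grip_width: -0.0002
grip_force: 0.0
time: 16.25
tcp_pos: [0.5735, 0.016, 0.1407]
eef_rot: [-3.14, -0.002, 1.61]
wrist_force: [-1.7, 0.3, 1.4]
grip_width: 0.0001
grip_force: 0.7
time: 16.45
tcp_pos: [0.5735, 0.016, 0.1371]
eef_rot: [-3.14, -0.002, 1.611]
wrist_force: [-1.8, 0.5, 4.5]
grip_width: -0.0005
grip_force: 2.0
time: 17.15
tcp_pos: [0.5736, 0.0161, 0.1278]
eef_rot: [-3.14, -0.002, 1.611]
wrist_force: [-4.3, -0.4, 9.8]
grip_width: -0.0002
grip_force: 4.4
time: 17.85
tcp_pos: [0.5737, 0.0161, 0.1569]
eef_rot: [-3.14, -0.002, 1.611]
wrist_force: [0.2, -0.3, -0.2]
grip_width: -0.0001
grip_force: 0.0
```

View pics/w5.png

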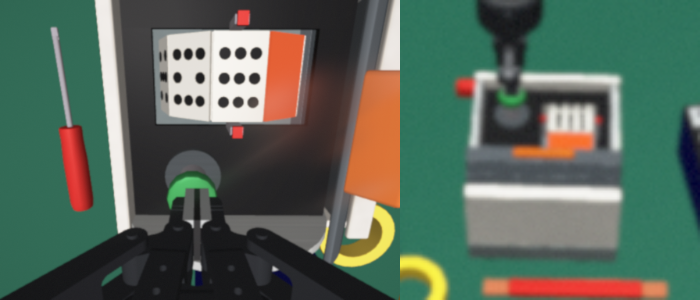

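The 9-dot face is on top at (238,78), with orange next at (285,78), so one more press is needed.

The manual's scale: shifts go in shares of 50 mm and turns go in shares of pi/2 rad. Converting my numbers, 0.002 m is 0.04.

```bash
python3 nudge.py '0,0,0.04,0,0,0,0 | 0,0,0.04,0,0,0,0 | 0,0,0.04,0,0,0,0 | 0,0,0.04,0,0,0,0 | 0,0,0.04,0,0,0,0 | 0,0,0.04,0,0,0,0 | 0,0,0.04,0,0,0,0 | 0,0,0.04,0,0,0,0';python3 nudge.py '0,0,0.04,0,0,0,0 | 0,0,0.04,0,0,0,0 | 0,0,0.04,0,0,0,0 | 0,0,0.04,0,0,0,0 | 0,0,0.04,0,0,0,0 | 0,0,0.04,0,0,0,0';python3 nudge.py '0,0,0.02,0,0,0,0 | 0,0,0.02,0,0,0,0 | 0,0,0,0,0,0,0'
python3 nudge.py '0,0,-0.12,0,0,0,0 | 0,0,-0.12,0,0,0,0 | 0,0,-0.12,0,0,0,0 | 0,0,-0.12,0,0,0,0 | 0,0,-0.12,0,0,0,0 | 0,0,-0.4,0,0,0,0 | 0,0,-0.4,0,0,0,0 | 0,0,-0.4,0,0,0,0'; python3 - <<'E'
from h import *
import cv2
im=env.camera('wrist').astype(int);cv2.imwrite('pics/w6.png',im[:,:,::-1])
p=env.camera_params('wrist');T=np.linalg.inv(p['T'])
for c in([0,.03,.137],[0,.01,.137],[0,.05,.137],[-.032,.03,.127],[.032,.03,.127]):
    q=T[:3,:3]@c2w(c)+T[:3,3];u,v=p['fx']*q[0]/q[2]+p['cx'],p['fy']*q[1]/q[2]+p['cy'];print(c,round(u),round(v),im[int(v),int(u)])
rel(.105,.14,0,0)
E
```

```text
time: 18.75
tcp_pos: [0.5735, 0.0161, 0.1407]
eef_rot: [-3.14, -0.002, 1.611]
wrist_force: [-0.7, 0.9, 1.4]
grip_width: -0.0001
grip_force: 0.7
time: 19.35
tcp_pos: [0.5736, 0.016, 0.1286]
eef_rot: [-3.14, -0.002, 1.611]
wrist_force: [-1.3, -0.2, 2.0]
grip_width: 0.0002
grip_force: 1.4
time: 19.65
tcp_pos: [0.5736, 0.0161, 0.1278]
eef_rot: [-3.14, -0.002, 1.611]
wrist_force: [-3.5, -0.7, 7.7]
grip_width: -0.0
grip_force: 4.4
time: 20.45
tcp_pos: [0.5737, 0.016, 0.2176]
eef_rot: [-3.14, -0.003, 1.611]
wrist_force: [0.2, -0.8, -0.2]
grip_width: 0.0001
grip_force: 0.0
[0, 0.03, 0.137] 288 95 [251 155  88]
[0, 0.01, 0.137] 287 126 [251 150  84]
[0, 0.05, 0.137] 289 61 [251 158  90]
[-0.032, 0.03, 0.127] 239 94 [229 226 220]
[0.032, 0.03, 0.127] 334 94 [153 148 143]
now [-0.0245 -0.0411  0.1364] r 0.1385 j [ 0.01  0.32  1.58  0.    1.23 -0.03]
to [0.7034 0.0622 0.225 ] tool d [ 0.0411  0.1295 -0.0029] rot [ 0.005 -0.002 -0.   ] d in target axes [ 0.0411  0.1295 -0.0036] world d [0.1277 0.0462 0.0036][ WARN:0@0.163] global loadsave.cpp:1063 imwrite_ Unsupported depth image for selected encoder is fallbacked to CV_8U.
```

The orange face is on top (orange pixels at (288,95), between the pointers). Now I'll straddle the tab again and close the cover.

Scaled: 0.042 m is 0.84, 0.041 m is 0.82, 0.15 rad / 1.5708 = 0.0955.

```bash
python3 nudge.py '0.28,0.84,-0.06,0,0,0,0 | 0.28,0.84,0,0,0,0,0.03 | 0.26,0.82,0,0,0,0,0.03 | 0,0,0,0.0891,0,0,0.03 | 0,0,0,0.0891,0,0,0.03 | 0,0,0,0.0955,0,0,0.03 | 0,0,0,0,0,0,0.03'; python3 -c "
from h import *
p=w2c([.6698,.0616,.1603]);print(p);rel(p[0],p[2]-.085,0,24.6)"
```

```text
time: 21.2
tcp_pos: [0.6992, 0.0619, 0.211]
eef_rot: [-2.7, -0.002, 1.61]
wrist_force: [0.0, 0.1, -2.7]
grip_width: 0.03
grip_force: 0.0
[0.07138693 0.00074588 0.1603    ]
now [ 1.007e-01 -1.000e-04  1.260e-01] r 0.1613 j [0.07 0.8  0.84 0.01 1.94 0.03]
to [0.6698 0.0609 0.1603] tool d [ 0.     -0.0049  0.0584] rot [-0.012 -0.002  0.001] d in target axes [ 0.0001 -0.0056  0.0583] world d [-0.0293 -0.001  -0.0507]
```

Scaled: -0.005 m is -0.1.

```bash
python3 nudge.py '0,-0.1,0,0,0,0,0.03 | 0,0,0,0,0,0,0.03'; python3 nudge.py '0,0,0.3,0,0,0,0.03 | 0,0,0.3,0,0,0,0.03 | 0,0,0,0,0,0,0.03';  python3 -c "
from h import *
rel(.07138,.0753,0,24.6)"
```

```text
time: 21.4
tcp_pos: [0.6915, 0.0617, 0.2241]
eef_rot: [-2.713, -0.003, 1.611]
wrist_force: [0.3, -0.1, 1.0]
grip_width: 0.0297
grip_force: 0.0
time: 21.7
tcp_pos: [0.6778, 0.0611, 0.1967]
eef_rot: [-2.711, -0.003, 1.611]
wrist_force: [-0.2, -0.2, 0.6]
grip_width: 0.0301
grip_force: 0.0
now [ 7.930e-02 -1.000e-04  1.117e-01] r 0.137 j [0.07 0.75 0.97 0.01 1.85 0.03]
to [0.6698 0.0609 0.1603] tool d [-0.      0.0079  0.0364] rot [-0.001 -0.002  0.001] d in target axes [0.0001 0.0079 0.0364] world d [-0.008  -0.0002 -0.0364]
```

Scaled: 0.012 m is 0.24, 0.008 m is 0.16.

```bash
python3 nudge.py '0,0.16,0.24,0,0,0,0.03 | 0,0,0.24,0,0,0,0.03 | 0,0,0.24,0,0,0,0.03 | 0,0,0,0,0,0,0.03'; python3 nudge.py '0,-0.196,-0.068,-0.0331,0,0,0.03 | 0,-0.2,-0.054,-0.0331,0,0,0.03 | 0,-0.204,-0.044,-0.0331,0,0,0.03 | 0,-0.206,-0.034,-0.0331,0,0,0.03 | 0,-0.206,-0.026,-0.0331,0,0,0.03 | 0,-0.208,-0.014,-0.0331,0,0,0.03 | 0,-0.208,-0.004,-0.0331,0,0,0.03 | 0,0,0,0,0,0,0.03'; python3 -c "
from h import *
rel(-.01,.105,0,0)"
```

```text
time: 22.1
tcp_pos: [0.6713, 0.0609, 0.158]
eef_rot: [-2.709, -0.002, 1.611]
wrist_force: [0.3, -0.2, -0.3]
grip_width: 0.0301
grip_force: 0.0
time: 22.9
tcp_pos: [0.6072, 0.0584, 0.1923]
eef_rot: [-3.079, -0.003, 1.611]
wrist_force: [0.5, -0.1, 0.2]
grip_width: 0.0299
grip_force: 0.0
now [8.700e-03 1.000e-04 1.073e-01] r 0.1076 j [0.07 0.43 1.49 0.01 1.28 0.03]
to [0.5885 0.0576 0.19  ] tool d [-0.0001 -0.0186  0.0034] rot [-0.063 -0.003 -0.   ] d in target axes [-0.0001 -0.0187  0.0023] world d [-0.0187 -0.0008 -0.0023]
```

Scaled: -0.0104 m is -0.208, -0.0103 m is -0.206, -0.052 rad / 1.5708 = -0.0331.

```bash
python3 nudge.py '0,-0.208,0.02,-0.0331,0,0,0.03 | 0,-0.208,0.02,-0.0331,0,0,0.03 | 0,-0.206,0.028,-0.0331,0,0,0.03 | 0,-0.204,0.036,-0.0331,0,0,0.03 | 0,-0.202,0.046,-0.0331,0,0,0.03 | 0,-0.2,0.058,-0.0331,0,0,0.03 | 0,-0.198,0.064,-0.0331,0,0,0.03 | 0,0,0,0,0,0,0.03'; python3 - <<'E'
from h import *
import cv2
im=env.camera('wrist');cv2.imwrite('pics/w7.png',im[:,:,::-1])
rel(-.08,.07,0,-20)
E
```

```text
time: 23.7
tcp_pos: [0.5376, 0.0556, 0.1696]
eef_rot: [2.847, -0.002, 1.611]
wrist_force: [0.6, 0.1, 0.1]
grip_width: 0.0301
grip_force: 0.0
now [-0.0597  0.      0.0849] r 0.1038 j [ 0.09  0.19  1.95 -0.02  0.7   0.06]
to [0.5186 0.0548 0.155 ] tool d [-0.0001 -0.0237  0.0084] rot [-0.055 -0.002 -0.001] d in target axes [-0.     -0.0241  0.0071] world d [-0.0202 -0.0008 -0.0149]
```

View pics/w7.png

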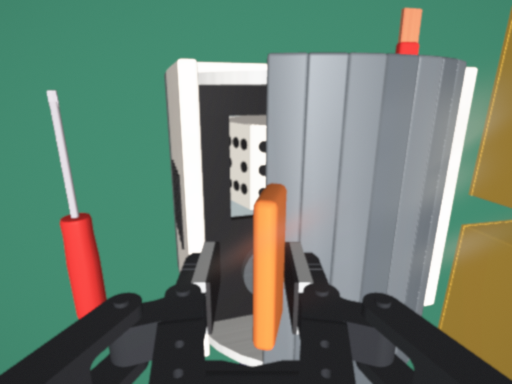

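The fin is at (270,265), near the right (rear) finger, and the cover is more than half shut. A bit further along the arc, then I'll finish with a downward press.

Scaled: -0.03 m is -0.6, -0.02 m is -0.4, 0.15 rad / 1.5708 = 0.0955.

```bash
python3 nudge.py '0,-0.198,0.04,-0.0318,0,0,0.03 | 0,-0.196,0.04,-0.0318,0,0,0.03 | 0,0,0,0,0,0,0.03 | 0,0.12,-0.04,0,0,0,0.03 | 0,0,-0.6,0,0,0,0.03 | 0,0,-0.6,0.0637,0,0,0 | 0,0,-0.4,0.0955,0,0,0 | 0,0,0,0.0891,0,0,0'; python3 nudge.py '0,0,0,0,0,0,0 | 0,0,0,0,0,0,0'; python3 - <<'E'
from h import *
import cv2
im=env.camera('wrist').astype(int)
m=((im[...,0]>170)&(im[...,1]>80)&(im[...,1]<160)&(im[...,2]<90)).astype(np.uint8)
k,l,s,c=cv2.connectedComponentsWithStats(m);print([(s[i].tolist()) for i in range(1,k) if s[i,4]>300])
rel(-.092,.125,0,0)
E
```

```text
time: 24.55
tcp_pos: [0.5005, 0.0541, 0.2423]
eef_rot: [3.122, -0.003, 1.611]
wrist_force: [0.9, 0.9, -0.5]
grip_width: 0.0001
grip_force: 0.0
time: 24.75
tcp_pos: [0.4991, 0.0538, 0.2364]
eef_rot: [3.125, -0.002, 1.61]
wrist_force: [-0.0, -0.4, 0.5]
grip_width: -0.0004
grip_force: 0.0
[[275, 154, 33, 73, 1495], [274, 227, 30, 33, 518], [458, 289, 33, 20, 331]]
now [-0.1007 -0.0002  0.1512] r 0.1816 j [0.08 0.19 1.73 0.   1.2  0.04]
to [0.5066 0.0543 0.21  ] tool d [0.0001 0.0083 0.0263] rot [ 0.016 -0.002 -0.   ] d in target axes [0.0002 0.0087 0.0262] world d [ 0.0087  0.0005 -0.0262]
```

Scaled: 0.02 m is 0.4, 0.0127 m is 0.254, 0.016 rad / 1.5708 = 0.0102.

```bash
python3 nudge.py '0,0.254,0,0.0102,0,0,0 | 0,0,0.4,0,0,0,0 | 0,0,0.4,0,0,0,0 | 0,0,0.12,0,0,0,0 | 0,0,0.08,0,0,0,0'; python3 nudge.py '0,0,0.08,0,0,0,0 | 0,0,0.08,0,0,0,0 | 0,0,0.08,0,0,0,0';python3 nudge.py '0,0,0.06,0,0,0,0 | 0,0,0.06,0,0,0,0';python3 nudge.py '0,0,0.04,0,0,0,0 | 0,0,0.04,0,0,0,0'
```

```text
time: 25.3
tcp_pos: [0.5097, 0.0544, 0.1866]
eef_rot: [-3.141, -0.002, 1.61]
wrist_force: [-0.3, -0.5, -0.1]
grip_width: 0.0002
grip_force: 0.0
time: 25.6
tcp_pos: [0.5092, 0.0544, 0.1759]
eef_rot: [-3.139, -0.002, 1.61]
wrist_force: [-11.4, -0.2, 16.4]
grip_width: 0.0
grip_force: 9.8
time: 25.8
tcp_pos: [0.5043, 0.0543, 0.1705]
eef_rot: [-3.128, -0.002, 1.61]
wrist_force: [-23.0, -0.6, 25.5]
grip_width: -0.0001
grip_force: 17.2
time: 26.0
tcp_pos: [0.5006, 0.0541, 0.1664]
eef_rot: [-3.12, -0.002, 1.61]
wrist_force: [-29.3, -0.8, 28.8]
grip_width: 0.0003
grip_force: 20.7
```

The force is pointing radially out, so the fingertip is on the tab's end face. I'll lift and measure.

Scaled: -0.02 m is -0.4.

```bash
python3 nudge.py '0,0,-0.4,0,0,0,0 | 0,0,-0.4,0,0,0,0 | 0,0,-0.4,0,0,0,0 | 0,0,0,0,0,0,0 | 0,0,0,0,0,0,0'; python3 - <<'E'
from h import *
import cv2
im=env.camera('wrist');cv2.imwrite('pics/w8.png',im[:,:,::-1])
rel(-.08,.12,0,0)
E
```

```text
time: 26.5
tcp_pos: [0.5106, 0.0543, 0.2249]
eef_rot: [3.14, -0.002, 1.61]
wrist_force: [-0.6, -0.4, -0.4]
grip_width: 0.0002
grip_force: 0.0
now [-0.0884 -0.0002  0.1392] r 0.1649 j [0.08 0.23 1.71 0.   1.2  0.04]
to [0.5186 0.0548 0.205 ] tool d [0.0001 0.0084 0.0192] rot [-0.    -0.002 -0.   ] d in target axes [0.0002 0.0084 0.0192] world d [ 0.0084  0.0005 -0.0192]
```

View pics/w8.png

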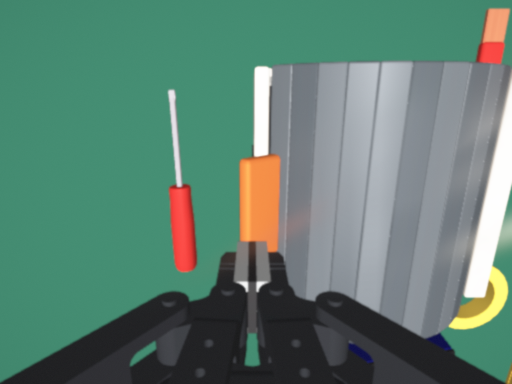

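The cover is nearly shut: the tab spans columns 240–280 and only the white front rim shows beside it. I'll compute the angle by ray.

```bash
cat > ang.py <<'E'
from h import *
import cv2
im=env.camera('wrist').astype(int)
m=((im[...,0]>170)&(im[...,1]>80)&(im[...,1]<170)&(im[...,2]<110)).astype(np.uint8);m[:,:150]=0;m[:,350:]=0
for v in(180,200,215):
    us=np.flatnonzero(m[v]);print(v,us.min(),us.max())
    for u,r in((us.min(),.123),(us.max(),.097)):
        o,d=ray2('wrist',u,v);q0=w2c(o)-[0,0,.085];d=Rc.T@d
        A=d[0]**2+d[2]**2;B=q0[0]*d[0]+q0[2]*d[2];C=q0[0]**2+q0[2]**2-r**2
        t=(-B-np.sqrt(max(0,B*B-A*C)))/A;q=q0+t*d;print(q.round(4),np.degrees(np.arctan2(q[0],q[2])).round(1))
E
python3 ang.py
```

```text
180 241 280
[-0.0947  0.0203  0.0785] -50.3
[-0.0695  0.0174  0.0676] -45.8
200 179 279
[-0.1445 -0.0078  0.0331] -77.1
[-0.0698  0.0036  0.0673] -46.1
215 171 279
[-0.1501 -0.0181  0.0387] -75.6
[-0.0696 -0.007   0.0676] -45.9
```

Scaled: -0.01 m is -0.2, -0.125 rad / 1.5708 = -0.0796.

```bash
python3 nudge.py '0,0.2,-0.2,-0.0764,0,0,0 | 0,0,0,-0.0764,0,0,0 | 0,0,0,-0.0764,0,0,0 | 0,0,0,-0.0796,0,0,0 | 0,0,0,0,0,0,0 | 0,0,0,0,0,0,0 | 0,0,0,0,0,0,0'; python3 -c "
from h import *
rel(-.0548,.087,0,-28)"
```

```text
time: 27.3
tcp_pos: [0.5225, 0.0548, 0.2358]
eef_rot: [2.655, -0.002, 1.61]
wrist_force: [0.3, 0.4, 0.8]
grip_width: 0.0002
grip_force: 0.0
now [-7.610e-02 -1.000e-04  1.508e-01] r 0.169 j [ 0.1   0.03  2.02 -0.04  0.61  0.09]
to [0.5437 0.0558 0.172 ] tool d [-0.     -0.011   0.0664] rot [-0.002 -0.002 -0.002] d in target axes [ 0.0001 -0.0112  0.0664] world d [ 0.0213  0.001  -0.0638]
```

Scaled: 0.02 m is 0.4, 0.018 m is 0.36.

```bash
python3 nudge.py '0,-0.22,0.4,0,0,0,0 | 0,0,0.4,0,0,0,0 | 0,0,0.36,0,0,0,0 | 0,0,0.1,0,0,0,0 | 0,0,0,0,0,0,0';python3 -c "
from h import *
rel(-.0692,.0773,0,-28)"; python3 nudge.py '0,-0.08,0,0,0,0,0 | 0,-0.08,0.02,0,0,0,0 | 0,-0.06,0.02,0,0,0,0'; python3 nudge.py '0,-0.06,0,0,0,0,0 | 0,0,0,0,0,0,0'; python3 -c "
from h import *
rel(-.0692,.0773,0,-28)"
```

```text
time: 27.8
tcp_pos: [0.5414, 0.0557, 0.1736]
eef_rot: [2.657, -0.002, 1.61]
wrist_force: [0.3, -0.2, -0.1]
grip_width: 0.0003
grip_force: 0.0
now [-0.0572 -0.0001  0.0886] r 0.1055 j [ 0.1   0.13  2.08 -0.06  0.44  0.1 ]
to [0.5294 0.0552 0.1623] tool d [ 0.     -0.0159  0.0044] rot [-0.004 -0.002 -0.002] d in target axes [ 0.0001 -0.016   0.0043] world d [-0.012  -0.0004 -0.0113]
time: 28.1
tcp_pos: [0.5311, 0.0553, 0.1676]
eef_rot: [2.655, -0.002, 1.61]
wrist_force: [0.3, 0.4, -1.0]
grip_width: -0.0001
grip_force: 0.0
time: 28.3
tcp_pos: [0.5282, 0.0552, 0.1658]
eef_rot: [2.656, -0.002, 1.61]
wrist_force: [-0.3, -0.3, -0.2]
grip_width: 0.0004
grip_force: 0.0
now [-0.0704  0.      0.0808] r 0.1071 j [ 0.1   0.12  2.12 -0.06  0.41  0.11]
to [0.5294 0.0552 0.1623] tool d [-0.     -0.0006  0.0036] rot [-0.003 -0.002 -0.001] d in target axes [-0.     -0.0006  0.0036] world d [ 0.0012  0.     -0.0035]
```

Scaled: -0.003 m is -0.06, 0.002 m is 0.04.

```bash
python3 nudge.py '0,-0.06,0.04,0,0,0,0 | 0,0,0,0,0,0,0'; python3 nudge.py '0,-0.06,0.02,0,0,0,0 | 0,0,0,0,0,0,0'; python3 nudge.py '0,-0.06,0.02,0,0,0,0 | 0,0,0,0,0,0,0'; python3 -c "
from h import *
rel(-.0692,.0773,0,-28)"
```

```text
time: 28.5
tcp_pos: [0.5271, 0.0552, 0.1627]
eef_rot: [2.655, -0.002, 1.61]
wrist_force: [-0.3, -0.2, 0.6]
grip_width: -0.0001
grip_force: 0.1
time: 28.7
tcp_pos: [0.5251, 0.0551, 0.1604]
eef_rot: [2.655, -0.002, 1.61]
wrist_force: [1.2, 0.4, 0.1]
grip_width: 0.0003
grip_force: 0.5
time: 28.9
tcp_pos: [0.5236, 0.0551, 0.1587]
eef_rot: [2.653, -0.002, 1.61]
wrist_force: [3.0, 0.0, 1.8]
grip_width: 0.0001
grip_force: 1.5
now [-0.075   0.0001  0.0737] r 0.1051 j [ 0.1   0.13  2.14 -0.07  0.39  0.12]
to [0.5294 0.0552 0.1623] tool d [-0.0001  0.0068 -0.0005] rot [-0.001 -0.002 -0.001] d in target axes [-0.0001  0.0068 -0.0005] world d [0.0058 0.0002 0.0036]
```

Scaled: -0.003 m is -0.06, 0.001 m is 0.02.

```bash
python3 nudge.py '0,-0.06,0.02,0,0,0,0 | 0,0,0,0,0,0,0'; python3 nudge.py '0,-0.06,0.02,0,0,0,0 | 0,0,0,0,0,0,0'; python3 nudge.py '0,-0.04,0.01,0,0,0,0 | 0,0,0,0,0,0,0'; python3 -c "
from h import *
rel(-.0692,.0773,0,-28)"
```

```text
time: 29.1
tcp_pos: [0.5235, 0.0551, 0.1586]
eef_rot: [2.647, -0.003, 1.611]
wrist_force: [3.2, -1.5, 6.5]
grip_width: -0.0
grip_force: 4.0
time: 29.3
tcp_pos: [0.5235, 0.0551, 0.1585]
eef_rot: [2.641, -0.003, 1.611]
wrist_force: [3.4, -2.5, 13.2]
grip_width: -0.0
grip_force: 6.4
time: 29.5
tcp_pos: [0.5235, 0.0552, 0.1585]
eef_rot: [2.637, -0.003, 1.611]
wrist_force: [4.0, -2.8, 16.5]
grip_width: 0.0001
grip_force: 7.9
now [-0.0751  0.0002  0.0735] r 0.1051 j [ 0.1   0.12  2.16 -0.07  0.36  0.12]
to [0.5294 0.0552 0.1623] tool d [-0.0002  0.0069 -0.0005] rot [ 0.016 -0.003 -0.001] d in target axes [-0.0002  0.0069 -0.0006] world d [0.0059 0.0001 0.0038]
```

Scaled: -0.03 m is -0.6, -0.02 m is -0.4, 0.13 rad / 1.5708 = 0.0828.

```bash
python3 nudge.py '0,0.12,-0.08,0,0,0,0 | 0,0,-0.4,0,0,0,0 | 0,0,-0.6,0.0637,0,0,0 | 0,0,-0.4,0.0828,0,0,0 | 0,0.3,0,0.0828,0,0,0 | 0,0.2,0,0.0764,0,0,0 | 0,0,0,0,0,0,0 | 0,0,0,0,0,0,0'; sed -i 's/m\[:,:150\]=0/m[:,:205]=0/' ang.py; python3 ang.py; python3 -c "
from h import *
rel(-.0692,.0773,0,0)"
```

```text
time: 30.3
tcp_pos: [0.5129, 0.0544, 0.2245]
eef_rot: [3.14, -0.002, 1.61]
wrist_force: [-0.6, 0.6, -0.6]
grip_width: -0.0001
grip_force: 0.0
180 230 269
[-0.0996  0.0183  0.0721] -54.1
[-0.074   0.0158  0.0627] -49.7
200 230 269
[-0.0999  0.0047  0.0717] -54.3
[-0.0738  0.0018  0.0629] -49.6
215 230 269
[-0.1001 -0.006   0.0714] -54.5
[-0.0737 -0.0091  0.0631] -49.4
now [-0.0864 -0.0002  0.1398] r 0.1644 j [0.08 0.23 1.71 0.   1.2  0.04]
to [0.5294 0.0552 0.1623] tool d [0.0001 0.0171 0.0626] rot [ 0.002 -0.002 -0.   ] d in target axes [0.0002 0.0172 0.0625] world d [ 0.0172  0.0009 -0.0625]
```

The tab is at about -52° (outer front edge -54.3°, which is -52 minus half the thickness), and it met a hard stop, so the cover is fully shut. I'll lift away and hand in.

Scaled: -0.03 m is -0.6.

```bash
python3 nudge.py '0,0,-0.6,0,0,0,0 | 0,0,-0.6,0,0,0,0 | 0,0,0,0,0,0,0 | 0,0,0,0,0,0,0'; python3 -c "
from station import env
print(env.close_job())"
```

```text
time: 30.75
tcp_pos: [0.512, 0.0543, 0.2864]
eef_rot: [3.135, -0.002, 1.611]
wrist_force: [-0.6, -0.1, -0.6]
grip_width: 0.0001
grip_force: 0.0
the job is handed in; nothing more can be done
None
```

I rolled the cover fully open, pressed the key four times until the orange face stood on top, rolled the cover shut against its stop and handed the job in at about 31 s; one badly placed closing push reached about 41 N of wrist force on the tab before I lifted off, and I don't have the verdict.

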